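Stow the 45 adapter in its well

TASK

With the fingertips, nudge the loose metal 45 rpm adapter across the wooden accessory board until it drops over the edge of the empty round well and lies flat in it; then push the swing keeper round until it is fully closed over the adapter. Slide the adapter only, never pick it up or tip it over, and leave the other things where they are.

Things in the scene. Friction and masses are not known exactly. Their poses are not given: they have to be found in the camera images.
- board: Fixed wooden accessory board, 280 (x) by 340 (y) by 24 mm thick, lying on the table; its flat top is 24 mm above the table. Origin: centre of its underside; x and y along its sides, z up. It may be turned up to 0.7 rad either way.
- well (a point): Centre of the mouth of the only round well in the board, at the level of the board's top (board frame x 0, y -40 mm). The well is a blind hole 44 mm across and 9 mm deep with plain upright walls and a flat floor lined with thin black felt. Its axes are the board's.
- adapter: Loose solid aluminium disc (45 rpm adapter), 38 mm across, 12 mm thick, about 30 to 65 g, with a small dark dot in the middle of its top. Origin: centre of its underside. It starts flat on the board on the board's +y half, 85 to 155 mm from the well, with nothing standing between it and the well. Seated, it stands 3 mm proud of the board.
- keeper (a joint): Angle of the swing keeper: 0 = closed, its bar lying over the middle of the well along the board's +y, where it meets a stop; grows as it turns clockwise seen from above, to 1.8. Starts open, 1.0 to 1.6 rad (bar pointing about to the board's +x). It turns stiffly (about 0.5 N at the pin) and stays where it is left.
- keeper_pivot (a point): Keeper's upright pivot axis at the level of the board's top, 50 mm from the well's centre on the board's -y side. A hub 20 mm across and 12 mm high stands there.
- keeper_pin (a point): Centre of the top of the keeper's upright steel pin, 12 mm across, 62 mm from the pivot axis, top 34 mm above the board's top. It stands on the keeper's flat dark steel bar (20 mm wide, ends 72 mm from the pivot axis), whose underside is 6 mm and top 9 mm above the board's top; it clears the adapter by 3 mm only when the adapter is seated.
- weight: Bystander: dark steel record weight, 40 mm across, 40 mm tall, on the board near its -x side. Origin: centre of its underside.
- headshell: Bystander: black headshell with cartridge, 20 by 60 by 20 mm, on the board near its +x side. Origin: near the middle of its underside.
- brush: Bystander: wooden brush, 14 by 90 by 16 mm, on the board along its -x side. Origin: centre of its underside.
- mug: Bystander: white mug, 80 mm across, 90 mm tall, on the table to the right of the board as the robot sees it. Origin: centre of its underside.
- cleaner: Bystander: clear plastic bottle, 50 mm across, 150 mm tall, on the table to the left of the board. Origin: centre of its underside.
- driver: Bystander: screwdriver 170 mm long lying flat on the table, left of the board and nearer the robot. Origin: on its length, on the table.
Not all that is in view belongs to the job. Of the things like the adapter, leave any that is turquoise; of the rest the smaller one is meant.

How it is judged:
On the way, in this order (a step that is already met when the one before it is completed fails the run):
1. the adapter lies flat in the well (z of adapter in the frame of well below -0.006 m and horizontal distance between adapter and well below 0.006 m and angle between adapter's own z axis and vertical below 0.12 rad), for 0.2 s.
2. the keeper is closed over it (all of step 1 and value of joint keeper below 0.12 rad), for 0.2 s.
At the end, for the whole second after the job is handed in: The adapter is at rest in the well: its underside at least 6 mm below the board's top, within 6 mm of the well's centre, tilted less than 0.12 rad; the keeper stands within 0.12 rad of closed (all of step 2 and linear speed of adapter below 0.02 m/s); the robot touches nothing.
It fails at once if the adapter is lifted (underside more than 5 mm above the board's top) (z of adapter in the frame of well above 0.005 m).
It fails at once if the adapter is tipped over (tilted more than 0.8 rad) (angle between adapter's own z axis and vertical above 0.8 rad).
It fails at once if another loose thing is moved more than 20 mm (distance of any of weight, headshell, brush, mug, cleaner, driver from where it was at the start of the episode above 0.02 m).
It also fails if it takes over 51 s, if anything falls off the work surface, if the arm or the gripper's body presses on something with over 40 N, if the wrist force passes 120 N, or if a joint passes its speed limit or range.

ROBOT

A 6-joint arm with a two-finger parallel gripper is mounted at the origin on the work surface. World frame = base frame: x ahead of the robot, y to its left, z up, the work surface at z = 0. Lengths are in m, angles in rad, forces in N, time in s.
With the tool pointing down it reaches from about 0.425 to 0.925 m from the base axis. Payload 12.5 kg.
Tool frame: the origin (TCP) lies at the very end of the fingers, on their centre line; the grasp point (between the pads) lies 19 mm behind it; z points along the fingers, y is the line along which they close (so a half turn about z gives the same grasp; the last joint's range is limited). The gripper opens to 85 mm and grips with 20 to 120 N. Pads are 22 mm wide; open, the fingers measure 114 mm over their backs; the gripper's body (76 mm by 85 mm) begins 54 mm behind the grasp point. The pads swing forward as they close: fully open they stand 13 mm farther back than shut.
Start: joints at [-1.352, 0.491, 1.559, -0, 1.092, -0.106], TCP at [0.199, -0.592, 0.231] pointing down, gripper open.
Joint ranges: [-3.1, 3.1], [-0.84, 2.19], [0.05, 2.79], [-1.13, 4.28], [0.06, 2.93], [-2.69, 2.69]. Speed limits (rad/s): [2.22, 2.22, 2.79, 3.14, 3.14, 3.14].

INTERFACE

Orientations are given as [roll, pitch, yaw] about the fixed x, y, z axes, in that order (R = Rz(yaw) Ry(pitch) Rx(roll)).
In Python, from bench import get_state, get_image, hand_in gives the robot as it stands. The module is installed in compiled form; this text tells all that it offers.
- The arm moves only by the tool play_rows, never from a script. Its argument "deltas" is a list of rows, each an object with "delta_rot": the turn, a rotation vector about the tool's x, y, z in rad, a list of three; "dp": the shift along the tool's x, y, z in mm, a list of three; "claw": the gripper's target within -1 to 1 (fully open at 1, half-way at 0, shut at -1). In form: [{"delta_rot": [rx, ry, rz], "dp": [dx, dy, dz], "claw": claw}, ...]. A call has 1 to 10 rows; each row is the pose to reach, as a shift and turn from the pose commanded when the call began, along the tool's axes at that moment; what a row does not reach only later rows make up. A row lasts 1/10 s, in which the tool goes at most 50 mm and 8.59 degrees, less where a joint would pass 70% of its speed; a pose out of reach is approached as far as the arm can. A call with a gripper value outside its range is refused whole. The fingers move at their own pace and stop on an object; "newtons" is the grip in N (left out, the last holds). Time passes only in rows, so rows that repeat a pose let the fingers close. It gives the time, the measured TCP pose, the force, the opening and the grip force at its end, in the units of the state.
- get_state(): the state, without advancing time (a new reading comes with each control period).
- get_image(name): name is "scene" or "side" or "wrist"; returns a dict with "img" (384x512x3 uint8, red, green, blue), "depth" (384x512 float32, m along the optical axis (not along the pixel's ray), 0 where there is no reading), "intrinsics" (3x3 intrinsics, pixels), "R" (3x3) and "t" (3): a world point X has camera coordinates R X + t. Camera axes: x right, y down, z forward; pixel columns grow to the right and rows downward; lengths in m; the calibration is good to about 2 mm. A picture is of the moment at which its call begins.
- hand_in(): hands the job in; it is judged then, once.
The state is a dict: "clock": time; "joint_positions": joint angles; "joint_vel": joint speeds; "effort": joint torques, N m; "tool_pos": TCP position; "orientation": TCP orientation; "ft_force": force on the tool from outside, world axes, zero at the start; "torque": the same for the moment, N m; "gripper_width": opening from 0.0 (shut) to 1.0 (fully open); "grasp_force": force on a finger pad.
Only numpy, scipy, OpenCV 4.12 (cv2) and the standard library are available. Lean on these libraries where they do the work, as an engineer would, in place of code of your own. Each camera call takes 0.05 s, during which the arm holds its last target. There are 200 camera calls.

## Working session

There is one attempt and no reset: what is moved stays moved. The work goes in short steps, Python scripts to look and compute and a tool call to move; the robot and the scene stay as the last step left them, time stands still between calls to the robot, and variables do not carry over. Pictures are saved under pics/ and viewed, at most 13 in all, crops included, and the job is handed in when it is done.

Besides the shell and the picture viewer there is one more tool, called in YAML: its name, and indented under it one key for each argument. play_rows: Moves the arm, as the interface text tells. Its arguments: {"type":"object","properties":{"deltas":{"type":"array","items":{"type":"object","properties":{"delta_rot":{"type":"array","items":{"type":"number"}},"dp":{"type":"array","items":{"type":"number"}},"claw":{"type":"number"}}}},"newtons":{"type":"number"}},"required":["deltas"]}

```bash
mkdir -p pics; cat > h.py <<'E'
import numpy as np,cv2
from bench import get_state,get_image,hand_in
def save(n,f):
    d=get_image(n); cv2.imwrite(f,cv2.cvtColor(d["img"],cv2.COLOR_RGB2BGR)); np.savez(f[:-3]+'npz',**d); return d
def ray(d,u,v,z):
    K,R,t=np.array(d["intrinsics"]),np.array(d["R"]),np.array(d["t"])
    c=-R.T@t; r=R.T@np.linalg.inv(K)@np.array([u,v,1.]); return c+r*(z-c[2])/r[2]
def pts(d):
    K,R,t=np.array(d["intrinsics"]),np.array(d["R"]),np.array(d["t"])
    v,u=np.indices(d["depth"].shape); z=d["depth"]
    P=np.stack([(u-K[0,2])/K[0,0]*z,(v-K[1,2])/K[1,1]*z,z],-1)
    return (P-t)@R
E
python3 - <<'E'
from h import *
print(get_state())
a=save("scene","pics/s1.png");b=save("side","pics/d1.png")
for d in(a,b):print(-np.array(d["R"]).T@d["t"])
E
```

```text
{'clock': 0.0, 'joint_positions': array([-1.35161191e+00,  4.91590347e-01,  1.55947070e+00, -1.21239981e-05,
        1.09170187e+00, -1.05596073e-01]), 'joint_vel': array([-0.00138162,  0.00202854, -0.00125146,  0.0003736 , -0.00105693,
       -0.00033904]), 'effort': array([-4.38528208e-03, -6.18457103e+01, -2.61597097e+01, -2.55749273e-04,
        3.99042023e-03,  3.74792387e-05]), 'tool_pos': array([ 0.19940773, -0.59208721,  0.23070129]), 'orientation': array([-3.14042777e+00, -1.12653237e-04,  3.24786017e-01]), 'ft_force': array([-0.11962243, -0.020312  , -0.42661645]), 'torque': array([ 0.03949006,  0.00079077, -0.05120407]), 'grasp_force': 0.0, 'gripper_width': 1.0012241710233596}
[1.21398953 0.05306017 1.11049993]
[0.31626017 0.87731009 0.59497577]
```

View pics/s1.png

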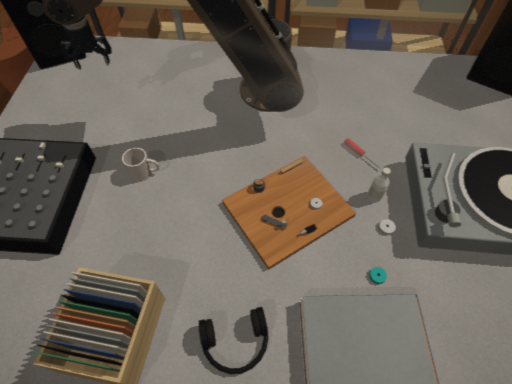

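View pics/d1.png

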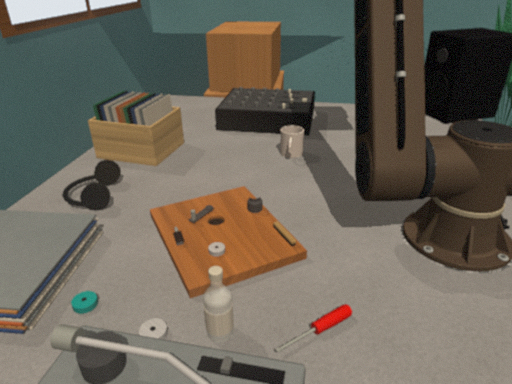

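Scene view: there are three disc-like things: metal on the board (316,203), white on the table (388,227) and turquoise (378,275). Turquoise is excluded, and of the other two the one on the board looks smaller. The well is at (278,212) and the keeper bar around (273,222). I'll confirm with a crop and measurements.

```bash
python3 - <<'E'
from h import *
d=dict(np.load("pics/s1.npz")); im=cv2.imread("pics/s1.png")
e=dict(np.load("pics/d1.npz")); ie=cv2.imread("pics/d1.png")
A=cv2.resize(im[150:290,215:405],None,fx=4,fy=4,interpolation=cv2.INTER_CUBIC)
cv2.imwrite("pics/c1.png",A)
B=cv2.resize(ie[180:290,140:310],None,fx=4.5,fy=4.5,interpolation=cv2.INTER_CUBIC)
cv2.imwrite("pics/c2.png",B)
P=pts(d); g=P[...,2]
hsv=cv2.cvtColor(im,cv2.COLOR_BGR2HSV)
# board: pixels at z~24mm, wood colour
m=((abs(g-.024)<.006)&(hsv[...,1]>90)).astype(np.uint8); m[:150]=0;m[:,:215]=0;m[275:]=0;m[:,360:]=0
m=cv2.morphologyEx(m,cv2.MORPH_CLOSE,np.ones((15,15)))
c=max(cv2.findContours(m,0,1)[0],key=cv2.contourArea).reshape(-1,2)
W=np.array([ray(d,u,v,.024)[:2] for u,v in c],np.float32)
print(cv2.minAreaRect(W), cv2.boxPoints(cv2.minAreaRect(W)))
for n,(u0,v0),zt in(("board disc",(316,203),.036),("white",(388,227),.012)):
    s=np.s_[v0-12:v0+13,u0-12:u0+13]
    mm=((hsv[s][...,1]<60)&(hsv[s][...,2]>120)).astype(np.uint8)
    q=P[s][mm>0]; print(n,mm.sum(),np.median(q,0),np.ptp(q,0))
E
```

```text
((0.5692542791366577, 0.09773246943950653), (0.2814149856567383, 0.3408252000808716), 37.63401794433594) [[ 0.35376763  0.14676869]
 [ 0.56188077 -0.12314007]
 [ 0.7847409   0.04869625]
 [ 0.5766278   0.318605  ]]
board disc 89 [0.55372533 0.18866581 0.03378688] [0.03633716 0.03751671 0.01941973]
white 319 [0.60737902 0.41137276 0.00778761] [0.09409843 0.06712576 0.02680067]
```

View pics/c1.png

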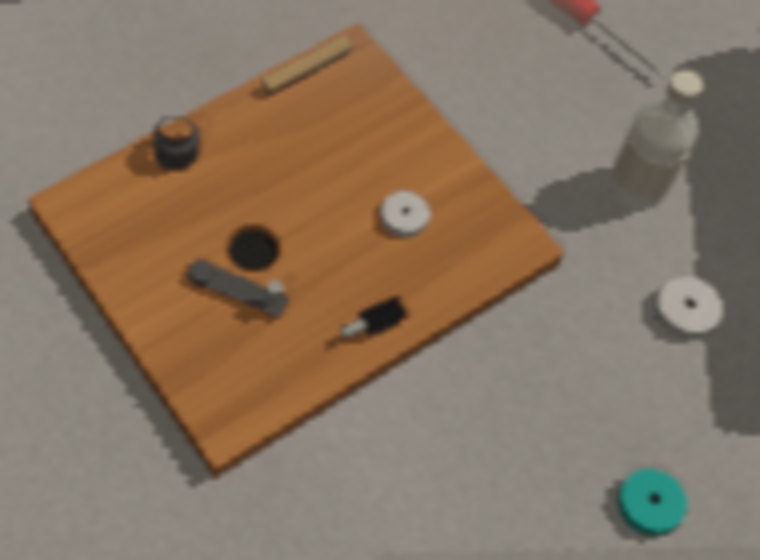

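View pics/c2.png

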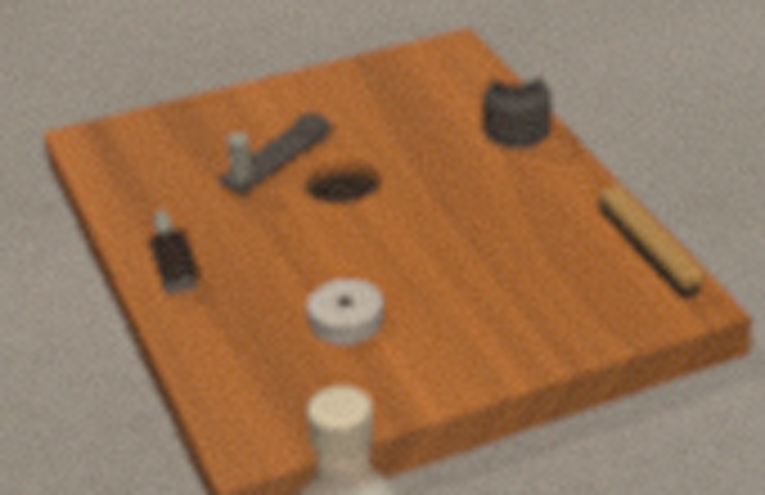

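The crop confirms it. The disc on the board (full image 316,203) is visibly smaller than the white one on the table (388,227) and is metal with a dark dot, so it is the adapter. The well is at (278.5,212) and the pin top at (284,222).

```bash
cat >> h.py <<'E'
def tri(obs):
    A=[];B=[]
    for d,u,v in obs:
        K,R,t=np.array(d["intrinsics"]),np.array(d["R"]),np.array(d["t"]);c=-R.T@t
        r=R.T@np.linalg.inv(K)@np.array([u,v,1.]);r/=np.linalg.norm(r);M=np.eye(3)-np.outer(r,r);A.append(M);B.append(M@c)
    return np.linalg.solve(sum(A),sum(B))
E
python3 - <<'E'
from h import *
d=dict(np.load("pics/s1.npz"));e=dict(np.load("pics/d1.npz"))
def S(x,y):return (d,215+x/4,150+y/4)
def D(x,y):return (e,140+x/4.5,180+y/4.5)
for n,a,b,z in(("adapter",S(404.5,211.5),D(345,301),.036),("well",S(254,248),D(343,185),.024),("pin",S(274,288),D(237,139),.058),("hub",S(201,271),D(315,123),.036),("weight",S(177,138),D(517,130),.044),("headshell",S(385,316),D(175,260),.044)):
    print(n,tri([a,b]).round(4),ray(*a,z).round(4),ray(*b,z).round(4))
im=[cv2.imread("pics/s1.png"),cv2.imread("pics/d1.png")]
for I,dd,s in((im[0],d,np.s_[188:216,302:330]),(im[1],e,np.s_[238:260,204:230])):
    h=cv2.cvtColor(I[s],cv2.COLOR_BGR2HSV); m=(h[...,1]<70).astype(np.uint8)
    v,u=np.nonzero(m); print("blob",m.sum(),ray(dd,u.mean()+s[1].start,v.mean()+s[0].start,.030))
# well blob
for I,dd,s in((im[0],d,np.s_[205:219,270:287]),(im[1],e,np.s_[214:228,204:228])):
    m=(cv2.cvtColor(I[s],6)<60);v,u=np.nonzero(m);print("wellblob",m.sum(),ray(dd,u.mean()+s[1].start,v.mean()+s[0].start,.024))
c=np.array([.5693,.0977]);y=np.array([-.6106,.7919]);x=np.array([.7919,.6106])
w=c-.04*y;p=c-.09*y;print("board: well",w,"pivot",p)
E
```

```text
adapter [0.5531 0.1882 0.0339] [0.556  0.1888 0.036 ] [0.5512 0.189  0.036 ]
well [0.5897 0.0685 0.02  ] [0.5934 0.0692 0.024 ] [0.5871 0.0725 0.024 ]
pin [0.644  0.0852 0.0552] [0.6469 0.0859 0.058 ] [0.6415 0.0876 0.058 ]
hub [0.6195 0.0267 0.0314] [0.6247 0.0283 0.036 ] [0.6156 0.0304 0.036 ]
weight [4.987e-01 4.000e-04 2.830e-02] [ 0.5055 -0.0006  0.044 ] [0.4955 0.0288 0.044 ]
headshell [0.6498 0.1727 0.0348] [0.6565 0.1728 0.044 ] [0.6433 0.1823 0.044 ]
blob 103 [0.55309472 0.18831793 0.03      ]
blob 178 [0.55260887 0.18769957 0.03      ]
wellblob 104 [0.59250373 0.06776735 0.024     ]
wellblob 58 [0.58857434 0.07248824 0.024     ]
board: well [0.593724 0.066024] pivot [0.624254 0.026429]
```

play_rows:
  deltas:
    - {"dp":[439,-266,0],"delta_rot":[0,0,-0.78],"claw":-0.44}
    - {"dp":[439,-266,0],"delta_rot":[0,0,-0.78],"claw":-0.44}
    - {"dp":[439,-266,0],"delta_rot":[0,0,-0.78],"claw":-0.44}
    - {"dp":[439,-266,0],"delta_rot":[0,0,-0.78],"claw":-0.44}
    - {"dp":[439,-266,0],"delta_rot":[0,0,-0.78],"claw":-0.44}
    - {"dp":[439,-266,0],"delta_rot":[0,0,-0.78],"claw":-0.44}
    - {"dp":[582,-598,0],"delta_rot":[0,0,-1.55],"claw":-0.44}
    - {"dp":[582,-598,0],"delta_rot":[0,0,-1.55],"claw":-0.44}
    - {"dp":[582,-598,0],"delta_rot":[0,0,-1.55],"claw":-0.44}
    - {"dp":[582,-598,0],"delta_rot":[0,0,-1.55],"claw":-0.44}

```text
clock: 1.1
tool_pos: [0.454, -0.1706, 0.2312]
orientation: [-3.141, -0.0, 1.711]
ft_force: [1.7, -0.4, -1.5]
gripper_width: 0.281
grasp_force: 0.0
```

```bash
python3 - <<'E'
from h import *
s=get_state();print(s["clock"],s["tool_pos"],s["orientation"],s["gripper_width"],s["ft_force"])
e=dict(np.load("pics/d1.npz"));P=pts(e)
q=P[270:340,205:232].reshape(-1,3);q=q[(q[:,2]>.03)&(q[:,2]<.12)];print("bottle",np.median(q,0),q.min(0),q.max(0))
E
```

```text
1.1 [ 0.45404662 -0.17058933  0.23117142] [-3.14139843e+00 -1.10162328e-04  1.71078601e+00] 0.2812320377230273 [ 1.73169228 -0.37446221 -1.49207234]
bottle [0.48114523 0.40821713 0.08219708] [0.46291466 0.37286706 0.03001821] [0.51160096 0.41664037 0.11971695]
```

play_rows:
  deltas:
    - {"dp":[313,151,0],"delta_rot":[0,0,-0.16],"claw":-0.44}
    - {"dp":[313,151,0],"delta_rot":[0,0,-0.16],"claw":-0.44}
    - {"dp":[313,151,0],"delta_rot":[0,0,-0.16],"claw":-0.44}
    - {"dp":[313,151,0],"delta_rot":[0,0,-0.16],"claw":-0.44}
    - {"dp":[313,151,0],"delta_rot":[0,0,-0.16],"claw":-0.44}
    - {"dp":[313,151,0],"delta_rot":[0,0,-0.16],"claw":-0.44}
    - {"dp":[313,151,0],"delta_rot":[0,0,-0.16],"claw":-0.44}
    - {"dp":[313,151,0],"delta_rot":[0,0,-0.16],"claw":-0.44}
    - {"dp":[313,151,0],"delta_rot":[0,0,-0.16],"claw":-0.44}
    - {"dp":[313,151,0],"delta_rot":[0,0,-0.16],"claw":-0.44}

```text
clock: 2.1
tool_pos: [0.5614, 0.157, 0.2311]
orientation: [-3.141, 0.0, 1.864]
ft_force: [0.7, 0.1, 0.2]
gripper_width: 0.28
grasp_force: 0.0
```

```bash
python3 - <<'E'
from h import *
s=get_state();print(s["clock"],s["tool_pos"],s["orientation"])
save("wrist","pics/w1.png")
E
```

```text
2.1 [0.56136148 0.15698339 0.23105112] [-3.14079869e+00  1.52002663e-04  1.86433357e+00]
```

View pics/w1.png

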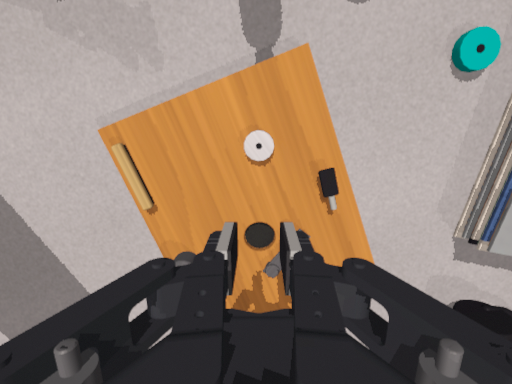

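Wrist view: adapter centre at (259,146), well at (260,235), pin top near (272,270), fingers in front at (230..290, 225). Next I measure both with this camera.

```bash
python3 - <<'E'
from h import *
d=dict(np.load("pics/w1.npz"));im=cv2.imread("pics/w1.png");h=cv2.cvtColor(im,cv2.COLOR_BGR2HSV)
def blob(m,s):
    c=max(cv2.findContours(m[s].astype(np.uint8),0,1)[0],key=cv2.contourArea); (x,y),ax,_=cv2.fitEllipse(c); return x+s[1].start,y+s[0].start,ax
x,y,ax=blob((h[...,1]<80)&(h[...,2]>110),np.s_[125:168,238:280]);print(x,y,ax,ray(d,x,y,.034))
dm=im[138:154,251:267].sum(2)<200;v,u=np.nonzero(dm);print("dot",ray(d,u.mean()+251,v.mean()+138,.036))
x,y,ax=blob(h[...,2]<70,np.s_[220:252,241:279]);print("well",x,y,ax,ray(d,x,y,.024))
m=((h[...,1]>130)&(h[...,0]<25)).astype(np.uint8);m=cv2.morphologyEx(m,2,np.ones((3,3)))
m[250:]=0
# board edges: top corners
c=max(cv2.findContours(cv2.morphologyEx(m,3,np.ones((25,25))),0,1)[0],key=cv2.contourArea)
W=np.array([ray(d,*p,.024)[:2] for p in c.reshape(-1,2)])
for px in((308,43),(100,130)):print("corner",ray(d,*px,.024))
print("pin",ray(d,272,269,.058))
E
```

```text
258.51701736450195 145.18921661376953 (29.418716430664062, 30.510360717773438) [0.55244545 0.18867251 0.034     ]
dot [0.55239859 0.1883332  0.036     ]
well 259.22945976257324 234.50725841522217 (23.682798385620117, 27.683849334716797) [0.58970697 0.06979516 0.024     ]
corner [0.57349148 0.31731345 0.024     ]
corner [0.35594962 0.14765558 0.024     ]
pin [0.61542143 0.04255227 0.058     ]
```

play_rows:
  deltas:
    - {"dp":[83,-1,0],"delta_rot":[0,0,-0.03],"claw":-0.44}
    - {"dp":[83,-1,0],"delta_rot":[0,0,-0.03],"claw":-0.44}
    - {"dp":[83,-1,80],"delta_rot":[0,0,-0.03],"claw":-0.44}
    - {"dp":[83,-1,171],"delta_rot":[0,0,-0.03],"claw":-0.44}
    - {"dp":[83,-1,171],"delta_rot":[0,0,-0.03],"claw":-0.44}
    - {"dp":[83,-1,171],"delta_rot":[0,0,-0.03],"claw":-0.44}
    - {"dp":[83,-1,171],"delta_rot":[0,0,-0.03],"claw":-0.44}
    - {"dp":[83,-1,171],"delta_rot":[0,0,-0.03],"claw":-0.44}
    - {"dp":[83,-1,171],"delta_rot":[0,0,-0.03],"claw":-0.44}

```text
clock: 3.05
tool_pos: [0.5377, 0.2366, 0.0621]
orientation: [3.139, 0.0, 1.894]
ft_force: [0.1, -1.1, -0.4]
gripper_width: 0.282
grasp_force: 0.0
```

```bash
python3 - <<'E'
from h import *
d=get_image("wrist");s=get_state();print(s["tool_pos"],s["orientation"])
P=pts(d); 
# finger tip lowest heights: points within 35mm of TCP laterally
t=s["tool_pos"];r=np.hypot(P[...,0]-t[0],P[...,1]-t[1]);k=(r<.03)&(d["depth"]>0)
z=P[...,2][k];print(np.histogram(z,np.arange(.01,.15,.005)))
cv2.imwrite("pics/w2.png",cv2.cvtColor(d["img"],4))
e=save("side","pics/d2.png")
cv2.imwrite("pics/c3.png",cv2.resize(cv2.imread("pics/d2.png")[150:320,130:310],None,fx=3.5,fy=3.5,interpolation=2))
E
```

```text
[0.53760006 0.23679183 0.06214946] [3.13860846e+00 1.57537774e-04 1.89426149e+00]
(array([   0,    0, 4675,  102,    0,    0,    0,    0,    0,    0,   20,
        138,  238,  261,  291,  338,  278,  606,  305,  648,  538,  567,
         35,  362,  856, 1483, 2217]), array([0.01 , 0.015, 0.02 , 0.025, 0.03 , 0.035, 0.04 , 0.045, 0.05 ,
       0.055, 0.06 , 0.065, 0.07 , 0.075, 0.08 , 0.085, 0.09 , 0.095,
       0.1  , 0.105, 0.11 , 0.115, 0.12 , 0.125, 0.13 , 0.135, 0.14 ,
       0.145]))
```

View pics/c3.png

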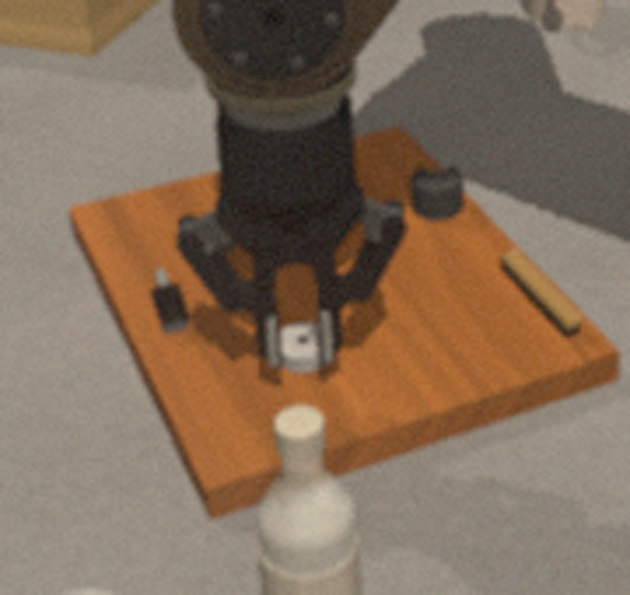

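play_rows:
  deltas:
    - {"dp":[0,-1,18],"claw":-0.44}
    - {"dp":[0,-1,36],"claw":-0.44}
    - {"dp":[0,-1,36],"claw":-0.44}
    - {"dp":[-10,-1,36],"claw":-0.44}
    - {"dp":[-18,-1,36],"claw":-0.44}
    - {"dp":[-24,-1,36],"claw":-0.44}
    - {"dp":[-29,-1,36],"claw":-0.44}
    - {"dp":[-34,-1,36],"claw":-0.44}
    - {"dp":[-39,-1,36],"claw":-0.44}
    - {"dp":[-44,-1,36],"claw":-0.44}

```text
invalid input
```

```bash
cat >> h.py <<'E'
def disc(name="wrist",z=.034,well=(.593,.0675)):
    d=get_image(name);h=cv2.cvtColor(d["img"],cv2.COLOR_RGB2HSV);P=pts(d)
    m=((h[...,1]<70)&(h[...,2]>100)&(abs(P[...,2]-.034)<.012)&(np.hypot(P[...,0]-.575,P[...,1]-.13)<.09)).astype(np.uint8)
    cs=sorted(cv2.findContours(m,0,1)[0],key=cv2.contourArea)[-3:]
    for c in cs:
        if len(c)<5: continue
        (x,y),ax,_=cv2.fitEllipse(c);p=ray(d,x,y,z);print(name,(round(x),round(y)),np.round(ax,1),p.round(4))
    return d
E
python3 - <<'E'
from h import *
s=get_state();print(s["tool_pos"],s["orientation"],s["ft_force"])
d=disc();cv2.imwrite("pics/w3.png",cv2.cvtColor(d["img"],4));disc("scene")
E
```

```text
[0.53747338 0.23689179 0.06199799] [3.13878168e+00 1.43326452e-04 1.89446269e+00] [ 0.09707633 -0.316105    0.02780324]
wrist (257, 282) [48.9 53.4] [0.5526 0.1909 0.034 ]
scene (316, 203) [ 9.4 10.6] [0.5538 0.1881 0.034 ]
```

View pics/w3.png

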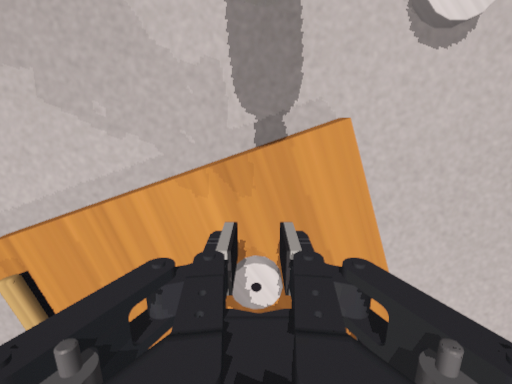

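The move was refused, apparently because delta_rot was left out. The wrist picture shows the adapter dot at (256,287), centred between the fingers (gap 237–283), so I'll resend it with the rotation included.

play_rows:
  deltas:
    - {"dp":[0,-1,18],"delta_rot":[0,0,0],"claw":-0.44}
    - {"dp":[0,-1,36],"delta_rot":[0,0,0],"claw":-0.44}
    - {"dp":[0,-1,36],"delta_rot":[0,0,0],"claw":-0.44}
    - {"dp":[-10,-1,36],"delta_rot":[0,0,0],"claw":-0.44}
    - {"dp":[-18,-1,36],"delta_rot":[0,0,0],"claw":-0.44}
    - {"dp":[-24,-1,36],"delta_rot":[0,0,0],"claw":-0.44}
    - {"dp":[-29,-1,36],"delta_rot":[0,0,0],"claw":-0.44}
    - {"dp":[-34,-1,36],"delta_rot":[0,0,0],"claw":-0.44}
    - {"dp":[-39,-1,36],"delta_rot":[0,0,0],"claw":-0.44}
    - {"dp":[-44,-1,36],"delta_rot":[0,0,0],"claw":-0.44}

```text
clock: 4.25
tool_pos: [0.5499, 0.1945, 0.0243]
orientation: [3.142, 0.0, 1.895]
ft_force: [0.7, 0.4, 1.1]
gripper_width: 0.282
grasp_force: 0.3
```

```bash
python3 - <<'E'
from h import *
s=get_state();print(s["tool_pos"],s["orientation"],s["ft_force"])
disc();disc("scene");disc("side")
E
```

```text
[0.54990015 0.19450724 0.02428453] [3.14156867e+00 6.59488118e-05 1.89479397e+00] [0.69542121 0.424533   1.12291729]
wrist (290, 229) [ 9.6 16.7] [0.5633 0.2085 0.034 ]
wrist (227, 229) [10.  17.2] [0.532  0.1978 0.034 ]
wrist (258, 283) [57.  67.3] [0.558  0.1726 0.034 ]
scene (310, 204) [ 9.1 11.3] [0.5597 0.1705 0.034 ]
side (224, 250) [0. 1.] [0.5333 0.1963 0.034 ]
side (209, 251) [2.6 6. ] [0.5647 0.2046 0.034 ]
side (216, 243) [10.7 13.3] [0.5576 0.1737 0.034 ]
```

play_rows:
  deltas:
    - {"dp":[-4,0,-2],"delta_rot":[0,0,0],"claw":-0.44}
    - {"dp":[-10,0,-2],"delta_rot":[0,0,0],"claw":-0.44}
    - {"dp":[-17,0,-2],"delta_rot":[0,0,0],"claw":-0.44}
    - {"dp":[-24,0,-2],"delta_rot":[0,0,0],"claw":-0.44}
    - {"dp":[-31,0,-2],"delta_rot":[0,0,0],"claw":-0.44}
    - {"dp":[-38,0,-2],"delta_rot":[0,0,0],"claw":-0.44}
    - {"dp":[-45,0,-2],"delta_rot":[0,0,0],"claw":-0.44}
    - {"dp":[-52,0,-2],"delta_rot":[0,0,0],"claw":-0.44}
    - {"dp":[-57,0,-2],"delta_rot":[0,0,0],"claw":-0.44}
    - {"dp":[-60,0,-2],"delta_rot":[0,0,0],"claw":-0.44}

```text
clock: 5.4
tool_pos: [0.5691, 0.1375, 0.0262]
orientation: [-3.142, 0.0, 1.894]
ft_force: [-0.8, 0.4, 0.6]
gripper_width: 0.28
grasp_force: 0.3
```

```bash
python3 - <<'E'
from h import *
s=get_state();print(s["tool_pos"],s["orientation"],s["ft_force"])
disc();d=disc("scene");disc("side")
im=cv2.cvtColor(d["img"],4)
cv2.imwrite("pics/c4.png",cv2.resize(im[170:270,230:350],None,fx=6,fy=6,interpolation=2))
E
```

```text
[0.56905795 0.13746287 0.026249  ] [-3.14157145e+00  9.22856689e-05  1.89446771e+00] [-0.76396907  0.35861558  0.57692259]
wrist (289, 228) [ 9.3 15.2] [0.5827 0.1511 0.034 ]
wrist (427, 279) [12.8 23.2] [0.6668 0.1472 0.034 ]
wrist (258, 281) [54.8 68.9] [0.5774 0.1151 0.034 ]
scene (292, 208) [ 9.4 11.3] [0.5792 0.1131 0.034 ]
side (208, 235) [0. 1.] [0.5839 0.1463 0.034 ]
side (222, 234) [0. 1.] [0.5523 0.1363 0.034 ]
side (215, 229) [10.  12.4] [0.5757 0.118  0.034 ]
```

View pics/c4.png

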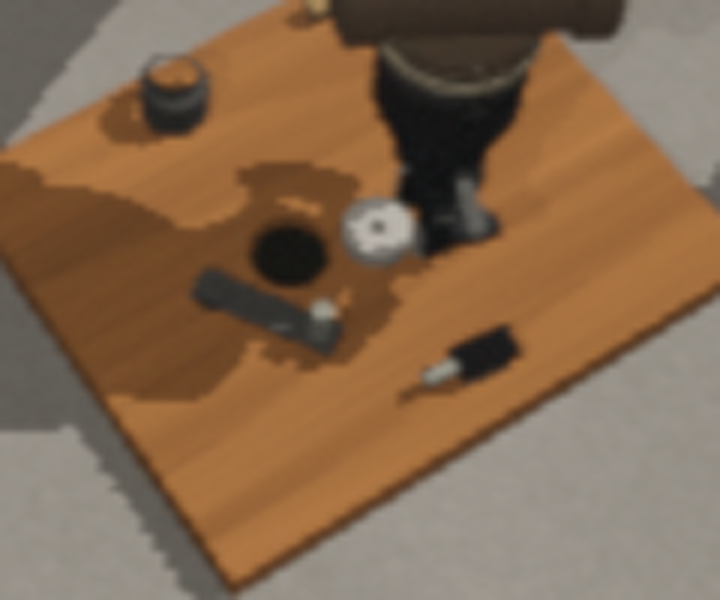

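The scene crop shows the adapter cradled at (378,227) in the crop and heading straight at the well at (290,253). The pin is clear at (322,312). About 48 mm is left to push.

play_rows:
  deltas:
    - {"dp":[-6,0,0],"delta_rot":[0,0,0],"claw":-0.44}
    - {"dp":[-12,0,0],"delta_rot":[0,0,0],"claw":-0.44}
    - {"dp":[-18,0,0],"delta_rot":[0,0,0],"claw":-0.44}
    - {"dp":[-24,0,0],"delta_rot":[0,0,0],"claw":-0.44}
    - {"dp":[-29,0,0],"delta_rot":[0,0,0],"claw":-0.44}
    - {"dp":[-34,0,0],"delta_rot":[0,0,0],"claw":-0.44}
    - {"dp":[-39,0,0],"delta_rot":[0,0,0],"claw":-0.44}
    - {"dp":[-44,0,0],"delta_rot":[0,0,0],"claw":-0.44}
    - {"dp":[-48,0,0],"delta_rot":[0,0,0],"claw":-0.44}
    - {"dp":[-48,0,0],"delta_rot":[0,0,0],"claw":-0.44}

```text
clock: 6.55
tool_pos: [0.5844, 0.092, 0.0263]
orientation: [3.142, 0.0, 1.894]
ft_force: [-0.5, 0.3, -0.0]
gripper_width: 0.285
grasp_force: 0.0
```

```bash
python3 - <<'E'
from h import *
s=get_state();print(s["tool_pos"],s["orientation"],s["ft_force"])
d=disc("scene",.026);disc("side",.026)
im=cv2.cvtColor(d["img"],4)
P=pts(d);k=np.hypot(P[...,0]-.593,P[...,1]-.0675)<.013;print("z near well",np.percentile(P[...,2][k],[5,25,50,75,95]))
cv2.imwrite("pics/c5.png",cv2.resize(im[170:270,230:350],None,fx=6,fy=6,interpolation=2))
E
```

```text
[0.58435165 0.09197309 0.0262687 ] [3.14153187e+00 1.56133698e-04 1.89429124e+00] [-0.52834295  0.26691794 -0.03339467]
scene (304, 231) [ 1.  18.9] [0.6541 0.1538 0.026 ]
scene (278, 212) [ 9.5 11. ] [0.5953 0.0677 0.026 ]
side (176, 230) [0. 1.] [0.6713 0.1305 0.026 ]
side (193, 218) [2.3 3.8] [0.6496 0.071  0.026 ]
side (215, 221) [11.3 14.3] [0.5906 0.0744 0.026 ]
z near well [0.02373078 0.02684415 0.31916374 0.3222141  0.32503649]
```

View pics/c5.png

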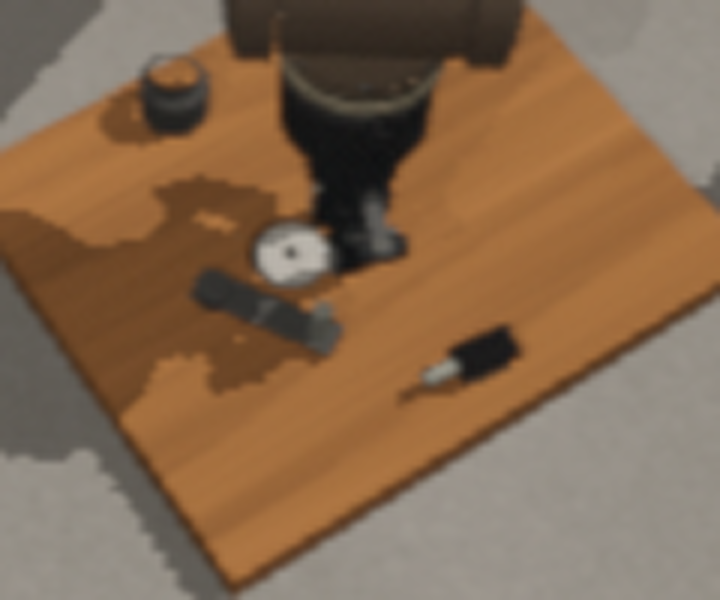

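The crop shows the adapter in the well at (290,253) with its top at about z 0.027, so it is seated. Next I back off, rise, shut the fingers and go to the outer side of the pin.

play_rows:
  deltas:
    - {"dp":[8,0,0],"delta_rot":[0,0,0],"claw":-0.44}
    - {"dp":[10,0,-30],"delta_rot":[0,0,0],"claw":-0.44}
    - {"dp":[10,0,-84],"delta_rot":[0,0,0],"claw":-0.44}
    - {"dp":[10,0,-84],"delta_rot":[0,0,0],"claw":-1}
    - {"dp":[-25,50,-84],"delta_rot":[0,0,0],"claw":-1}
    - {"dp":[-25,95,-84],"delta_rot":[0,0,0],"claw":-1}
    - {"dp":[-25,95,-84],"delta_rot":[0,0,0],"claw":-1}
    - {"dp":[-25,95,-84],"delta_rot":[0,0,0],"claw":-1}
    - {"dp":[-25,95,-84],"delta_rot":[0,0,0],"claw":-1}

```text
clock: 7.55
tool_pos: [0.6808, 0.0994, 0.1096]
orientation: [-3.14, -0.0, 1.895]
ft_force: [-1.0, -0.3, -0.2]
gripper_width: 0.001
grasp_force: 0.0
```

```bash
cat > fit.py <<'E'
from h import *
# keeper angle from dark bar seen in the scene and side views
P0=np.array([.6236,.028])
def near(name):
    d=get_image(name);P=pts(d);g=d["img"].max(2)
    k=(abs(P[...,2]-.033)<.006)&(g<95)&(np.hypot(P[...,0]-P0[0],P[...,1]-P0[1])<.08)
    q=P[k][:,:2]-P0;q=q[np.hypot(*q.T)>.02];
    a=np.arctan2(q[:,1],q[:,0]);print(name,len(q),"bar dir deg",np.degrees(np.median(a)).round(1),"keeper",(2.23-np.median(a)).round(3))
    k=(abs(P[...,2]-.053)<.008)&(np.hypot(P[...,0]-P0[0],P[...,1]-P0[1])<.085)
    if k.sum():print(" pin",k.sum(),np.median(P[k],0))
    k=np.hypot(P[...,0]-.593,P[...,1]-.0675)<.014;print(" z well",np.percentile(P[...,2][k],[5,50,95]).round(4))
s=get_state();print(s["clock"],s["tool_pos"],s["orientation"],s["ft_force"],s["gripper_width"])
near("scene");near("side");disc("scene",.026)
E
python3 fit.py
```

```text
7.55 [0.68079779 0.09942719 0.10957049] [-3.13972363e+00 -4.34547679e-04  1.89530598e+00] [-1.01954682 -0.34150969 -0.2306865 ] 0.0013031763872951164
scene 69 bar dir deg 65.6 keeper 1.086
 pin 16 [0.64581995 0.08414916 0.05431925]
 z well [0.024  0.4852 0.5024]
side 64 bar dir deg 78.9 keeper 0.852
 pin 32 [0.64058781 0.08804409 0.05532178]
 z well [0.0269 0.0288 0.0301]
scene (278, 212) [ 9.  10.7] [0.5955 0.0663 0.026 ]
```

play_rows:
  deltas:
    - {"dp":[0,0,35],"delta_rot":[0,0,0],"claw":-1}
    - {"dp":[0,0,70],"delta_rot":[0,0,0],"claw":-1}
    - {"dp":[0,0,70],"delta_rot":[0,0,0],"claw":-1}
    - {"dp":[0,-8,70],"delta_rot":[0,0,0],"claw":-1}
    - {"dp":[0,-16,70],"delta_rot":[0,0,0],"claw":-1}
    - {"dp":[0,-23,70],"delta_rot":[0,0,0],"claw":-1}
    - {"dp":[4,-30,70],"delta_rot":[0,0,0],"claw":-1}
    - {"dp":[8,-37,70],"delta_rot":[0,0,0],"claw":-1}
    - {"dp":[11,-44,70],"delta_rot":[0,0,0],"claw":-1}
    - {"dp":[12,-50,70],"delta_rot":[0,0,0],"claw":-1}

```text
clock: 8.7
tool_pos: [0.6301, 0.0947, 0.0404]
orientation: [-3.141, 0.0, 1.895]
ft_force: [0.9, -0.2, 0.3]
gripper_width: 0.0
grasp_force: 0.5
```

```bash
python3 fit.py
```

```text
8.7 [0.63011988 0.0947134  0.0404189 ] [-3.14137838e+00  6.81848043e-05  1.89521491e+00] [ 0.87253264 -0.19357223  0.34453465] 0.0002063164395179203
scene 61 bar dir deg 99.8 keeper 0.489
 pin 10 [0.63930321 0.08733451 0.05053112]
 z well [0.024  0.3984 0.4235]
side 42 bar dir deg 108.7 keeper 0.333
 pin 87 [0.61879496 0.09955553 0.05457406]
 z well [0.0271 0.0295 0.2543]
scene (277, 211) [7.4 9.6] [0.5917 0.0645 0.026 ]
```

play_rows:
  deltas:
    - {"dp":[1,-5,0],"delta_rot":[0,0,0],"claw":-1}
    - {"dp":[1,-10,0],"delta_rot":[0,0,0],"claw":-1}
    - {"dp":[0,-15,0],"delta_rot":[0,0,0],"claw":-1}
    - {"dp":[-1,-19,0],"delta_rot":[0,0,0],"claw":-1}
    - {"dp":[-2,-22,0],"delta_rot":[0,0,0],"claw":-1}
    - {"dp":[-2,-24,0],"delta_rot":[0,0,0],"claw":-1}
    - {"dp":[-2,-24,0],"delta_rot":[0,0,0],"claw":-1}

```text
clock: 9.55
tool_pos: [0.6087, 0.0847, 0.0403]
orientation: [-3.141, 0.0, 1.895]
ft_force: [0.3, -0.0, -0.2]
gripper_width: -0.001
grasp_force: 0.0
```

```bash
python3 fit.py
```

```text
9.55 [0.60865478 0.08473014 0.04029561] [-3.14136836e+00  1.25766186e-04  1.89463557e+00] [ 0.3363268  -0.03760598 -0.23285172] -0.0014425357764762802
scene 52 bar dir deg 124.3 keeper 0.06
 pin 7 [0.61645649 0.07692838 0.05289742]
 z well [0.0277 0.335  0.3999]
side 28 bar dir deg 117.7 keeper 0.175
 pin 88 [0.59731048 0.08872393 0.05374315]
 z well [0.0276 0.0595 0.1082]
scene (303, 231) [0.5 1.3] [0.6544 0.1507 0.026 ]
scene (278, 216) [0. 0.] [0.6094 0.0683 0.026 ]
scene (276, 209) [2.8 7. ] [0.584  0.0601 0.026 ]
```

No stop contact yet, so I creep on in 1 mm steps and watch the force.

play_rows:
  deltas:
    - {"dp":[0,-1,0],"delta_rot":[0,0,0],"claw":-1}
    - {"dp":[-1,-2,0],"delta_rot":[0,0,0],"claw":-1}
    - {"dp":[-1,-3,0],"delta_rot":[0,0,0],"claw":-1}
    - {"dp":[-1,-3,0],"delta_rot":[0,0,0],"claw":-1}

```text
clock: 10.1
tool_pos: [0.6062, 0.083, 0.0403]
orientation: [-3.142, 0.0, 1.895]
ft_force: [0.8, -1.3, -0.2]
gripper_width: -0.0
grasp_force: 0.1
```

play_rows:
  deltas:
    - {"dp":[0,-1,0],"delta_rot":[0,0,0],"claw":-1}
    - {"dp":[-1,-2,0],"delta_rot":[0,0,0],"claw":-1}
    - {"dp":[-1,-2,0],"delta_rot":[0,0,0],"claw":-1}

```text
clock: 10.4
tool_pos: [0.6046, 0.0813, 0.0403]
orientation: [-3.141, -0.0, 1.895]
ft_force: [0.2, -0.1, 0.8]
gripper_width: -0.003
grasp_force: 0.0
```

play_rows:
  deltas:
    - {"dp":[0,-1,0],"delta_rot":[0,0,0],"claw":-1}
    - {"dp":[-1,-2,0],"delta_rot":[0,0,0],"claw":-1}
    - {"dp":[-1,-2,0],"delta_rot":[0,0,0],"claw":-1}

```text
clock: 10.7
tool_pos: [0.603, 0.0797, 0.0403]
orientation: [-3.141, 0.0, 1.895]
ft_force: [-0.1, 0.0, 0.6]
gripper_width: -0.001
grasp_force: 0.0
```

```bash
python3 fit.py; python3 - <<'E'
from h import *
d=get_image("scene");e=get_image("side")
a=cv2.resize(cv2.cvtColor(d["img"],4)[185:245,245:325],None,fx=6,fy=6,interpolation=2)
b=cv2.resize(cv2.cvtColor(e["img"],4)[190:250,180:230],None,fx=6,fy=6,interpolation=2)
cv2.imwrite("pics/c6.png",np.hstack([a,b]))
E
```

```text
10.7 [0.6030316  0.07974929 0.04027189] [-3.14141500e+00  5.90212548e-05  1.89474376e+00] [-0.05807173  0.01884691  0.58794899] -0.001265406973365588
scene 46 bar dir deg 131.7 keeper -0.068
 pin 9 [0.61278218 0.07050516 0.05181453]
 z well [0.0261 0.3349 0.3944]
side 31 bar dir deg 125.7 keeper 0.036
 pin 79 [0.59243081 0.08555728 0.05408901]
 z well [0.0274 0.0349 0.0981]
scene (275, 209) [0.9 7.3] [0.5827 0.0562 0.026 ]
scene (278, 216) [2.2 4.7] [0.609  0.0699 0.026 ]
```

View pics/c6.png

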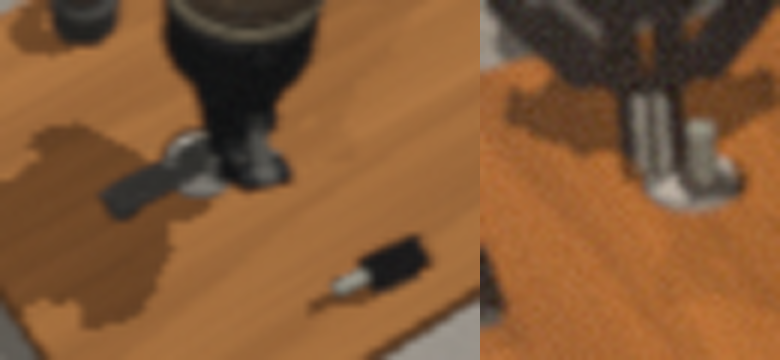

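The crop shows the bar lying across the adapter with the finger next to the pin. It is nearly closed, so I keep creeping to the stop.

play_rows:
  deltas:
    - {"dp":[0,-1,0],"delta_rot":[0,0,0],"claw":-1}
    - {"dp":[0,-1,0],"delta_rot":[0,0,0],"claw":-1}

```text
clock: 11.15
tool_pos: [0.6023, 0.0795, 0.0403]
orientation: [3.141, 0.0, 1.895]
ft_force: [0.8, 0.2, -0.9]
gripper_width: 0.001
grasp_force: 0.3
```

play_rows:
  deltas:
    - {"dp":[0,-1,0],"delta_rot":[0,0,0],"claw":-1}
    - {"dp":[0,-1,0],"delta_rot":[0,0,0],"claw":-1}

```text
clock: 11.35
tool_pos: [0.602, 0.0793, 0.0404]
orientation: [3.14, 0.0, 1.895]
ft_force: [4.3, 2.6, -2.5]
gripper_width: 0.0
grasp_force: 2.3
```

play_rows:
  deltas:
    - {"dp":[0,-1,0],"delta_rot":[0,0,0],"claw":-1}
    - {"dp":[0,-1,0],"delta_rot":[0,0,0],"claw":-1}

```text
clock: 11.55
tool_pos: [0.6018, 0.0792, 0.0406]
orientation: [3.138, 0.001, 1.895]
ft_force: [8.7, 2.6, -4.0]
gripper_width: -0.001
grasp_force: 4.3
```

The force is climbing with no motion, so the keeper is at its stop. I retreat and check.

play_rows:
  deltas:
    - {"dp":[0,10,0],"delta_rot":[0,0,0],"claw":-1}
    - {"dp":[0,30,0],"delta_rot":[0,0,0],"claw":-1}
    - {"dp":[0,40,0],"delta_rot":[0,0,0],"claw":-1}
    - {"dp":[0,40,-50],"delta_rot":[0,0,0],"claw":-1}
    - {"dp":[0,40,-100],"delta_rot":[0,0,0],"claw":-1}
    - {"dp":[20,70,-140],"delta_rot":[0,0,0],"claw":-1}
    - {"dp":[50,110,-160],"delta_rot":[0,0,0],"claw":-1}
    - {"dp":[50,110,-160],"delta_rot":[0,0,0],"claw":-1}
    - {"dp":[50,110,-160],"delta_rot":[0,0,0],"claw":-1}

```text
clock: 12.45
tool_pos: [0.6887, 0.1625, 0.2002]
orientation: [-3.141, 0.0, 1.897]
ft_force: [-0.1, -1.1, 0.4]
gripper_width: 0.004
grasp_force: 0.0
```

```bash
python3 fit.py; python3 - <<'E'
from h import *
d=get_image("scene");e=get_image("side")
a=cv2.resize(cv2.cvtColor(d["img"],4)[185:245,245:325],None,fx=5,fy=5,interpolation=2)
b=cv2.resize(cv2.cvtColor(e["img"],4)[190:250,170:245],None,fx=5,fy=5,interpolation=2)
cv2.imwrite("pics/c7.png",np.hstack([a,b]))
E
```

```text
12.45 [0.68868935 0.16247831 0.20018827] [-3.14145516e+00  1.75664441e-04  1.89660458e+00] [-0.13118242 -1.06103018  0.40337508] 0.004388709597466958
scene 59 bar dir deg 129.2 keeper -0.025
 pin 13 [0.58664266 0.07523375 0.05555218]
 z well [0.0251 0.0314 0.0567]
side 60 bar dir deg 126.3 keeper 0.025
 pin 34 [0.58064582 0.08050884 0.05502115]
 z well [0.0271 0.033  0.0518]
scene (275, 208) [0.  0.4] [0.5816 0.057  0.026 ]
scene (280, 214) [4.5 9.8] [0.6017 0.0738 0.026 ]
```

View pics/c7.png

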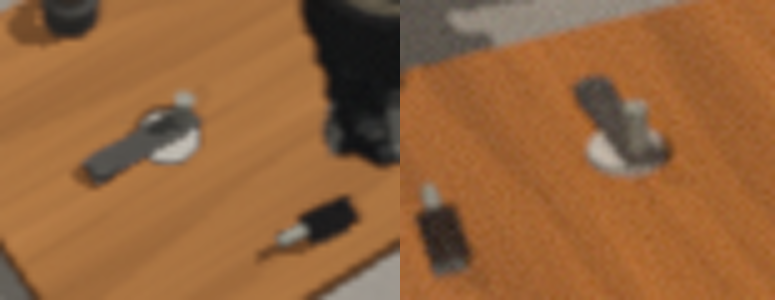

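The bar lies centrally over the seated adapter with the keeper angle near 0, and the arm is clear. Handing in.

```bash
python3 -c "from bench import hand_in;print(hand_in())"
```

```text
the job is handed in; nothing more can be done
None
```

The adapter lies in the well, the keeper was pushed to its stop over it (measured within about 0.03 rad of closed), the arm is clear, and the job was handed in at about 12.5 s with no verdict returned.

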